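Pin down the card pack

TASK

Pin the pack of backing cards down: take the orange-handled pin out of the wooden block, feel with its foot over the black base inside the pack's square window until it drops into the hidden blind hole, and push it fully home, upright with its collar flat on the cards, then let go. Go gently, never pressing or knocking the pin against the base or the cards with more than about 40 N, and leave the other pins and everything else as they are.

Things in the scene. Friction and masses are not known exactly. Their poses are not given: they have to be found in the camera images.
- pin: The orange-handled retaining pin, 120 to 195 g, loose, standing upright in one of the block's three holes (which one changes). Origin: centre of its foot; z up along the pin. A round steel shank of 12 mm diameter from 0 to 36 mm (its foot has a 1.5 mm chamfer), a round steel collar of 52 mm diameter from 36 to 42 mm, and a square orange handle, 22 x 22 mm with sides along the pin's x and y, from 42 to 92 mm.
- pin_handle (a point): Point on the pin's axis in its orange handle, 75 mm above its foot, 33 mm above the collar's upper face: where to grip. The next handle in the row is 66 mm away along the block's y, so close the fingers along the block's x (the pin's sides are within 0.1 rad of the block's).
- block: Wooden pin block, fixed, 70 x 210 x 45 mm (x, y, z), origin at the centre of its underside, on the table. Three loose 18 mm holes in a row along its y, 66 mm apart, each holding one pin whose collar rests on the block's top, its foot 9 mm above the table.
- jig: Fixed black plastic base, 240 x 200 x 30 mm (x, y, z), origin at the centre of its underside, on the table; aluminium fences to 50 mm high along its +x and +y edges. Upper face level, 30 mm above the table, with one blind hole, 13.5 mm wide, 22 mm deep, black on black, in the pack's window; its place was never measured. Hard and unyielding: touch down at 10 mm/s or less.
- pack: Pack of white backing cards with a blue header, 180 x 150 x 18 mm (x, y, z), held fast on the base, laid by hand so it lies differently each time. Origin: centre of its underside (30 mm above the table); its top is 48 mm above the table. A square window of 34 x 34 mm, sides along the pack's x and y, goes through it down to the black base; its centre is 30 mm towards -x from the pack's centre.
- window (a point): Centre of the pack's square window, level with the pack's top face (48 mm above the table). The blind hole's centre lies within 7 mm of this point along each of the pack's x and y, somewhere different each time. Standing on the base beside the hole, the pin's foot is 30 mm above the table and its collar 18 mm above the cards; fully home, its collar rests on the cards and its foot is 12 mm above the table (18 mm down in the hole, 4 mm off its bottom).
- pin_blue: Blue-handled pin with a thicker 15 mm shank (for another base), otherwise the same; stands loose in the block. Leave alone.
- pin_grey: Grey-handled pin with a thicker 15 mm shank, otherwise the same; stands loose in the block. Leave alone.
- toy_pink: Pink plastic toy animal, about 55 x 18 x 29 mm, lying loose on the header corner of the pack, about 95 mm from the window. Leave alone.
- toy_green: Green plastic toy animal, about 55 x 18 x 29 mm, loose on the table on the far (+x) side of the block. Leave alone.
- tape: Yellow roll, 90 mm across, 24 mm high, loose on the table to the left. Leave alone.
- bag_box: Small cardboard carton 70 x 100 x 50 mm, loose on the table to the left. Leave alone.

How it is judged:
On the way, in this order (a step that is already met when the one before it is completed fails the run):
1. The orange pin has been lifted out of the block, its foot more than 50 mm above the table (height (world z) of pin above 0.05 m), for 0.1 s.
2. The pin has found the hole: inside the window its foot is at least 4 mm below the base's face (height (world z) of pin below 0.026 m and horizontal distance between pin and window below 0.013 m), for 0.1 s.
At the end, for the whole second after the job is handed in: The orange pin stands released in the blind hole inside the pack's window: its foot less than 14.5 mm above the table (fully home is 12 mm) and within 13 mm of the window's centre, upright within 0.08 rad, its collar resting on the cards, at rest (height (world z) of pin below 0.0145 m and horizontal distance between pin and window below 0.013 m and angle between pin's own z axis and vertical below 0.08 rad and linear speed of pin below 0.02 m/s and contact force between pin and pack above 0.1 N); the robot touches nothing.
It fails at once if the pin pushed against the base with more than 40 N (contact force between pin and jig above 40 N).
It fails at once if the pin pushed against the cards with more than 40 N (contact force between pin and pack above 40 N).
It fails at once if the blue-handled or grey-handled pin moved by more than 20 mm (distance of any of pin_blue, pin_grey from where it was at the start of the episode above 0.02 m).
It fails at once if a toy, the tape roll or the carton moved by more than 20 mm (distance of any of toy_pink, toy_green, tape, bag_box from where it was at the start of the episode above 0.02 m).
It also fails if it takes over 72 s, if anything falls off the work surface, if the arm or the gripper's body presses on something with over 40 N, if the wrist force passes 120 N, or if a joint passes its speed limit or range.

ROBOT

A 6-joint arm with a two-finger parallel gripper is mounted at the origin on the work surface. World frame = base frame: x ahead of the robot, y to its left, z up, the work surface at z = 0. Lengths are in m, angles in rad, forces in N, time in s.
With the tool pointing down it reaches from about 0.25 to 0.725 m from the base axis. Payload 4 kg.
Tool frame: the origin (TCP) lies on the centre line of the jaws, within the pads' length; the fingertips stand 22 mm ahead of it and the grasp point (between the pads) lies 3 mm ahead of it (arm.tcp_to_tips is the distance from the TCP to the fingertips, in m); z points along the fingers, y is the direction in which the jaws open and shut (so a half turn about z gives the same grasp; the last joint's range is limited). The gripper opens to 85 mm and grips with 20 to 120 N. Pads are 22 mm wide; open, the fingers measure 114 mm over their backs; the gripper's body (76 mm by 85 mm) begins 54 mm behind the grasp point. The pads swing forward as they close: fully open they stand 13 mm farther back than shut.
Start: joints at [1.222, 0.241, 0.005, 1.335, 0, 1.571], TCP at [0.171, 0.47, 0.253] pointing down, gripper open.
Joint ranges: [-2.72, 2.72], [-1.05, 1.87], [-1.09, 1.28], [-1.99, 2.15], [-1.42, 1.44], [-3.14, 3.14]. Speed limits (rad/s): [2.79, 2.79, 3.14, 3.14, 3.14, 3.14].

INTERFACE

Orientations are given as a unit quaternion [w, x, y, z].
In Python, from workcell import arm gives the robot as it stands.
- The arm moves only by the tool servo_tool, never from a script. Its argument "motion" is a list of rows, each a list of 7 numbers: the shift along the tool's x, y, z in m, then the turn, a rotation vector about the tool's x, y, z in rad, then the finger opening in m, from 0 to 0.0854. A call has exactly 5 rows; each row shifts and turns the pose as measured when the row begins, along the tool's axes as they then stand; what a row does not reach is not made up. A row lasts 1/10 s, in which the tool goes at most 50 mm and 8.59 degrees, less where a joint would pass 70% of its speed; a pose out of reach is approached as far as the arm can. A call is refused whole if a number of a shift passes 0.05 or a number of a turn 0.15, either way. A call with a gripper value outside its range is refused whole. The fingers move at their own pace and stop on an object; "squeeze" is the grip in N (left out, the last holds). Time passes only in rows, so rows that do not move let the fingers close, or fill a call up. It gives the time, the measured TCP pose, the force and the opening at its end, in the units of the state.
- arm.observe(): the state, without advancing time (a new reading comes with each control period).
- arm.snapshot(name): name is "scene" or "top" or "wrist"; returns the picture (400x640x3 uint8, blue, green, red); there is no depth.
- arm.camera_params(name): a dict with "mtx" (3x3 intrinsics, pixels), "rvec" (rotation vector, rad) and "tvec" (3), from world to camera coordinates, as OpenCV has them; the wrist camera has in their place "T_tool_cam" (4x4, takes a point from camera to tool coordinates, whose origin is the TCP and whose axes are the flange's). Camera axes: x right, y down, z forward; pixel columns grow to the right and rows downward; lengths in m; the calibration is good to about 2 mm. A picture is of the moment at which its call begins: read the wrist's pose just before it. camera_params takes no time and is no camera call.
- arm.sign_off(): hands the job in, once; it reports no verdict.
The state is a dict: "clock": time; "joint_pos": joint angles; "joint_velocities": joint speeds; "effort": joint torques, N m; "ee_pos": TCP position; "orientation": TCP orientation; "force": force on the tool from outside, world axes, zero at the start; "moment": the same for the moment, N m; "grip_width": finger opening in m.
Only numpy, scipy, OpenCV 4.12 (cv2) and the standard library are available. Lean on these libraries where they do the work, as an engineer would, in place of code of your own. Each camera call takes 0.05 s, during which the arm holds its last target. There are 200 camera calls.

## Working session

There is one attempt and no reset: what is moved stays moved. The work goes in short steps, Python scripts to look and compute and a tool call to move; the robot and the scene stay as the last step left them, time stands still between calls to the robot, and variables do not carry over. Pictures are saved under pics/ and viewed, about 8 in all and at most 12, crops included, and the job is handed in when it is done.

Besides the shell and the picture viewer there is one more tool, called after ">>>" as name([rows], argument=value, ...), one row to a line, values as JSON. servo_tool: Moves the arm, as the interface text tells. Its arguments: {"type":"object","properties":{"motion":{"type":"array","items":{"type":"array","items":{"type":"number"}}},"squeeze":{"type":"number"}},"required":["motion"]}

```bash
mkdir -p pics; cat > h.py <<'E'
import numpy as np, cv2
from scipy.spatial.transform import Rotation as R
from workcell import arm
def P(n):
    c=arm.camera_params(n)
    if n=='wrist':
        s=arm.observe(); T=np.eye(4); q=s['orientation']; T[:3,:3]=R.from_quat([q[1],q[2],q[3],q[0]]).as_matrix(); T[:3,3]=s['ee_pos']
        W=np.linalg.inv(T@np.array(c['T_tool_cam'])); return np.array(c['mtx'])@W[:3]
    Rm=cv2.Rodrigues(np.array(c['rvec'],float))[0]
    return np.array(c['mtx'])@np.c_[Rm,np.array(c['tvec'],float).reshape(3)]
def tri(Pa,a,Pb,b):
    X=cv2.triangulatePoints(Pa,Pb,np.array(a,float).reshape(2,1),np.array(b,float).reshape(2,1)); return (X[:3]/X[3]).ravel()
def atz(Pm,p,z):
    M=np.c_[Pm[:,0],Pm[:,1],Pm[:,2]*z+Pm[:,3]]; x=np.linalg.solve(M,[p[0],p[1],1]); return x[:2]/x[2]
E
python3 - <<'E'
from h import *
s=arm.observe(); print(s)
a=arm.snapshot('scene'); b=arm.snapshot('top')
np.save('pics/Ps.npy',P('scene'));np.save('pics/Pt.npy',P('top'))
cv2.imwrite('pics/scene.png',a);cv2.imwrite('pics/top.png',b)
for n in('scene','top','wrist'):print(n,arm.camera_params(n))
E
```

```text
{'clock': 0.0, 'joint_pos': array([1.22201017e+00, 2.41395239e-01, 3.73405453e-03, 1.33517060e+00,
       1.03766756e-05, 1.57077744e+00]), 'joint_velocities': array([-0.00053136,  0.00129053, -0.00053304,  0.00010739,  0.00017924,
        0.00188328]), 'effort': array([-1.87772516e-04, -3.72311997e+01,  2.52409941e+01,  1.68698811e-02,
        4.63452568e-05, -1.48490575e-06]), 'ee_pos': array([0.17068085, 0.46935872, 0.2524255 ]), 'orientation': array([-1.81705661e-04,  1.73501070e-01,  9.84833155e-01, -1.00138985e-03]), 'force': array([ 0.4250781 , -0.3468756 , -0.00965663]), 'moment': array([-0.04801849,  0.00937273,  0.03169294]), 'grip_width': 0.08531392933830852}
scene {'mtx': array([[385.5559525 ,   0.        , 312.44239535],
       [  0.        , 385.5559525 , 201.00295159],
       [  0.        ,   0.        ,   1.        ]]), 'rvec': array([ 0.75833886,  2.72834773, -0.882099  ]), 'tvec': array([ 0.45655554, -0.21015757,  1.10159318])}
top {'mtx': array([[503.06607656,   0.        , 326.42121906],
       [  0.        , 503.06607656, 205.89586365],
       [  0.        ,   0.        ,   1.        ]]), 'rvec': array([ 2.14280228, -2.13682913,  0.17299964]), 'tvec': array([0.0419107 , 0.53863702, 1.33514022])}
wrist {'mtx': array([[352.91295055,   0.        , 320.82309837],
       [  0.        , 352.91295055, 201.1809481 ],
       [  0.        ,   0.        ,   1.        ]]), 'T_tool_cam': array([[ 1.07821072e-03, -9.54720049e-01, -2.97503722e-01,
         7.47840976e-02],
       [ 9.99999093e-01,  7.89203567e-04,  1.09155366e-03,
         1.44163985e-04],
       [-8.07337163e-04, -2.97504629e-01,  9.54720034e-01,
        -1.21207159e-01],
       [ 0.00000000e+00,  0.00000000e+00,  0.00000000e+00,
         1.00000000e+00]])}
```

View pics/scene.png

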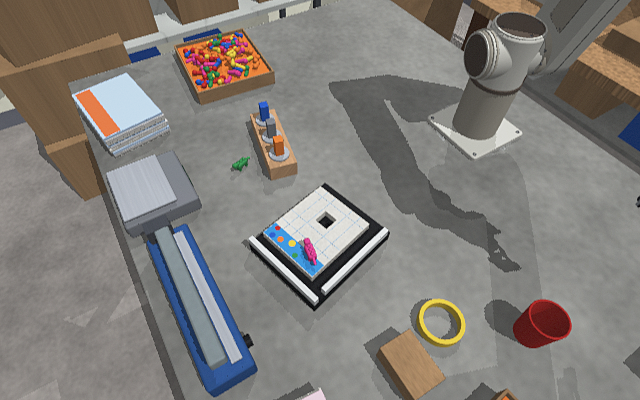

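View pics/top.png

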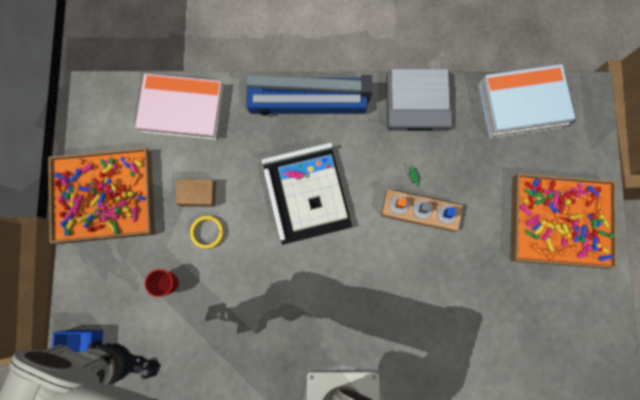

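The orange pin is at about (278,145) in the scene view and (400,202) in the top view. The window is at (326,221) and (316,202). I'll enlarge both.

```bash
python3 - <<'E'
import cv2,numpy as np
a=cv2.imread('pics/scene.png');b=cv2.imread('pics/top.png')
A=cv2.resize(a[95:245,235:395],None,fx=5,fy=5,interpolation=cv2.INTER_CUBIC)[:, :800]
B=cv2.resize(b[140:250,255:475],None,fx=3.6,fy=3.6,interpolation=cv2.INTER_CUBIC)
A=cv2.resize(a[95:275,240:400],None,fx=3.3,fy=3.3,interpolation=cv2.INTER_CUBIC)
cv2.imwrite('pics/A.png',A);cv2.imwrite('pics/B.png',B)
E
```

```text
(no output)
```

View pics/A.png

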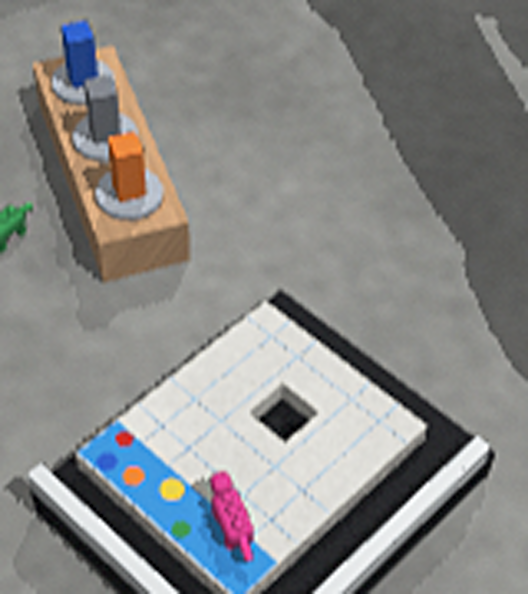

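View pics/B.png

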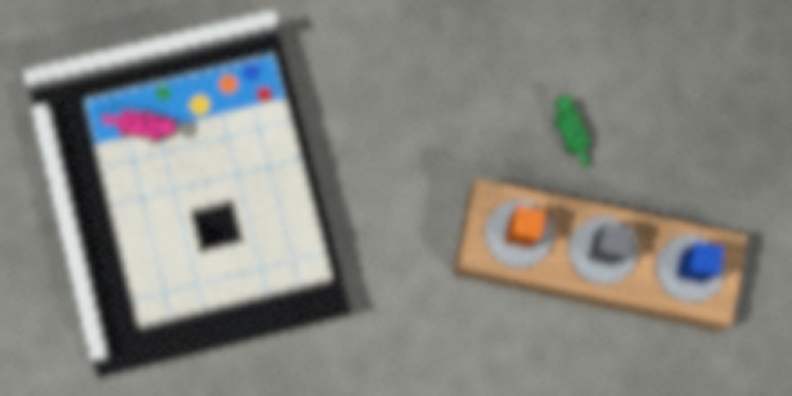

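```bash
cat > m.py <<'E'
from h import *
Ps=np.load('pics/Ps.npy');Pt=np.load('pics/Pt.npy')
a=lambda x,y:((x+.5)/3.3-.5+240,(y+.5)/3.3-.5+95)
b=lambda x,y:((x+.5)/3.6-.5+255,(y+.5)/3.6-.5+140)
for n,p,q in [('handletop',(126,143),(529,221)),('win',(284.5,412),(216.5,226)),('packR',(427,430),(137,328)),('packT',(272,303),(333,282)),('packL',(78,454),(273,52)),('blkNear',(100,245),(475,180)),('blkR',(188,228),(458,270)),('blkfar',(112,48),(730,325))]:
    print(n,tri(Ps,a(*p),Pt,b(*q)).round(4))
print('win48',atz(Ps,a(284.5,412),.048),atz(Pt,b(216.5,226),.048))
E
python3 m.py
```

```text
handletop [ 0.5417 -0.153   0.1022]
win [0.5468 0.0756 0.0484]
packR [0.4698 0.1348 0.0432]
packT [ 0.5039 -0.012   0.0439]
packL [0.6818 0.0334 0.0494]
blkNear [ 0.5836 -0.1216  0.0447]
blkR [ 0.5154 -0.1086  0.0367]
blkfar [ 0.4729 -0.3127  0.0427]
win48 [0.54599334 0.07612043] [0.54721589 0.07525511]
```

```bash
cat > plan.py <<'E'
import sys
from h import *
# plan.py x y z phi_deg [step] [ncalls] : rows toward the target
x,y,z,phi=map(float,sys.argv[1:5]); step=float(sys.argv[5]) if len(sys.argv)>5 else .045; n=int(sys.argv[6]) if len(sys.argv)>6 else 1
s=arm.observe();q=s['orientation'];C=R.from_quat([q[1],q[2],q[3],q[0]]);p=np.array(s['ee_pos'])
f=np.radians(phi);yv=np.array([np.cos(f),np.sin(f),0]);zv=np.array([0,0,-1.]);G=R.from_matrix(np.c_[np.cross(yv,zv),yv,zv]);g=np.array([x,y,z])
print('t',round(s['clock'],2),'pos',p.round(4),'F',np.round(s['force'],1),'w',round(s['grip_width'],4),'d',(g-p).round(4))
for k in range(n):
    rows=[]
    for i in range(5):
        d=g-p;L=np.linalg.norm(d);d=d*min(1,step/max(L,1e-9))
        r=(C.inv()*G).as_rotvec();L=np.linalg.norm(r);r=r*min(1,.14/max(L,1e-9))
        rows.append(list(np.r_[C.inv().apply(d),r].round(4)+0.)); p=p+d; C=C*R.from_rotvec(r)
    print([[float(v) for v in r] for r in rows])
E
python3 plan.py .547 .076 .22 13.75 .045 3
```

```text
t 0.1 pos [0.1707 0.4694 0.2525] F [ 0.1 -0.3  0.2] w 0.0855 d [ 0.3763 -0.3934 -0.0325]
[[-0.0403, -0.0199, 0.0027, -0.0002, 0.0001, 0.14], [-0.0427, -0.0141, 0.0027, -0.0002, 0.0001, 0.14], [-0.0442, -0.008, 0.0027, -0.0002, 0.0001, 0.14], [-0.0449, -0.0017, 0.0027, -0.0002, 0.0001, 0.14], [-0.0447, 0.0045, 0.0027, -0.0002, 0.0001, 0.14]]
[[-0.0436, 0.0107, 0.0027, -0.0002, 0.0001, 0.14], [-0.0417, 0.0167, 0.0027, -0.0002, 0.0001, 0.14], [-0.039, 0.0224, 0.0027, 0.0, 0.0, 0.002], [-0.0389, 0.0224, 0.0027, 0.0, 0.0, 0.0], [-0.0389, 0.0224, 0.0027, 0.0, 0.0, 0.0]]
[[-0.0389, 0.0224, 0.0027, 0.0, 0.0, 0.0], [-0.0389, 0.0224, 0.0027, 0.0, 0.0, 0.0], [-0.0046, 0.0027, 0.0003, 0.0, 0.0, 0.0], [0.0, 0.0, 0.0, 0.0, 0.0, 0.0], [0.0, 0.0, 0.0, 0.0, 0.0, 0.0]]
```

>>> servo_tool([
  [-0.04,-0.02,0.003,0,0,0.14,0.085],
  [-0.043,-0.014,0.003,0,0,0.14,0.085],
  [-0.044,-0.008,0.003,0,0,0.14,0.085],
  [-0.045,-0.002,0.003,0,0,0.14,0.085],
  [-0.045,0.005,0.003,0,0,0.14,0.085],
])

```text
clock: 0.6
ee_pos: [0.3258, 0.3048, 0.2347]
orientation: [-0.001, 0.506, 0.862, -0.002]
force: [1.0, 0.7, -0.1]
grip_width: 0.0847
```

```bash
python3 plan.py .547 .076 .22 13.75 .045 2
```

```text
t 0.6 pos [0.3258 0.3048 0.2347] F [ 1.   0.7 -0.1] w 0.0847 d [ 0.2212 -0.2288 -0.0147]
[[-0.0434, 0.0116, 0.0021, -0.0019, 0.0007, 0.14], [-0.0414, 0.0175, 0.0021, -0.0018, 0.0007, 0.1289], [-0.0388, 0.0227, 0.0021, 0.0, 0.0, 0.0], [-0.0388, 0.0227, 0.0021, 0.0, 0.0, 0.0], [-0.0388, 0.0227, 0.0021, 0.0, 0.0, 0.0]]
[[-0.0388, 0.0227, 0.0021, 0.0, 0.0, 0.0], [-0.0388, 0.0227, 0.0021, 0.0, 0.0, 0.0], [-0.0031, 0.0018, 0.0002, 0.0, 0.0, 0.0], [0.0, 0.0, 0.0, 0.0, 0.0, 0.0], [0.0, 0.0, 0.0, 0.0, 0.0, 0.0]]
```

>>> servo_tool([
  [-0.043,0.012,0.002,0,0,0.14,0.085],
  [-0.041,0.018,0.002,0,0,0.13,0.085],
  [-0.039,0.023,0.002,0,0,0,0.085],
  [-0.039,0.023,0.002,0,0,0,0.085],
  [-0.039,0.023,0.002,0,0,0,0.085],
])

```text
clock: 1.1
ee_pos: [0.4858, 0.1341, 0.2225]
orientation: [-0.001, 0.623, 0.782, -0.003]
force: [1.4, -0.1, 0.6]
grip_width: 0.0849
```

>>> servo_tool([
  [-0.039,0.023,0.002,0,0,0,0.085],
  [-0.03,0.018,0.002,0,0,0,0.085],
  [-0.01,0.006,0,0,0,0,0.085],
  [0,0,0,0,0,0,0.085],
  [0,0,0,0,0,0,0.085],
])

```text
clock: 1.6
ee_pos: [0.5524, 0.0595, 0.2145]
orientation: [-0.003, 0.627, 0.779, -0.005]
force: [-0.2, -0.1, -0.4]
grip_width: 0.0851
```

```bash
python3 - <<'E'
from h import *
np.save('pics/Pw1.npy',P('wrist'));i=arm.snapshot('wrist');cv2.imwrite('pics/w1.png',i);print(arm.observe()['ee_pos'])
E
python3 plan.py .5417 -.153 .22 -11.8 .045 2
```

```text
[0.55221418 0.05981285 0.21458172]
t 1.65 pos [0.5522 0.0598 0.2146] F [-0.6  0.3 -0.3] w 0.0852 d [-0.0105 -0.2128  0.0054]
[[-0.0434, -0.0119, -0.0009, -0.0037, 0.0014, 0.1399], [-0.0446, -0.0057, -0.001, -0.0037, 0.0014, 0.1399], [-0.045, 0.0006, -0.0011, -0.0037, 0.0014, 0.1399], [-0.0445, 0.0069, -0.0011, -0.0001, 0.0, 0.0031], [-0.0327, 0.0052, -0.0008, 0.0, 0.0, 0.0]]
[[0.0, 0.0, 0.0, 0.0, 0.0, 0.0], [0.0, 0.0, 0.0, 0.0, 0.0, 0.0], [0.0, 0.0, 0.0, 0.0, 0.0, 0.0], [0.0, 0.0, 0.0, 0.0, 0.0, 0.0], [0.0, 0.0, 0.0, 0.0, 0.0, 0.0]]
```

View pics/w1.png

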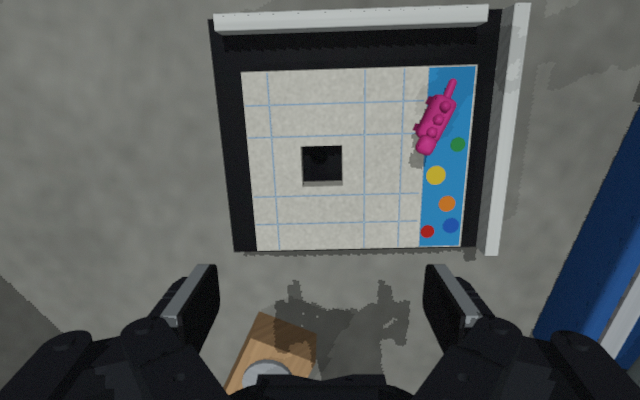

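The window is at about (322,166). There may be a faint darker disc near (320,155), so I'll enlarge that with the contrast raised.

```bash
python3 - <<'E'
from h import *
i=cv2.imread('pics/w1.png');c=i[138:194,294:350].astype(float)
o=cv2.resize(np.clip(255*(c/90)**.6,0,255).astype(np.uint8),None,fx=10,fy=10,interpolation=cv2.INTER_NEAREST)
cv2.imwrite('pics/w1c.png',o)
E
```

```text
(no output)
```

View pics/w1c.png

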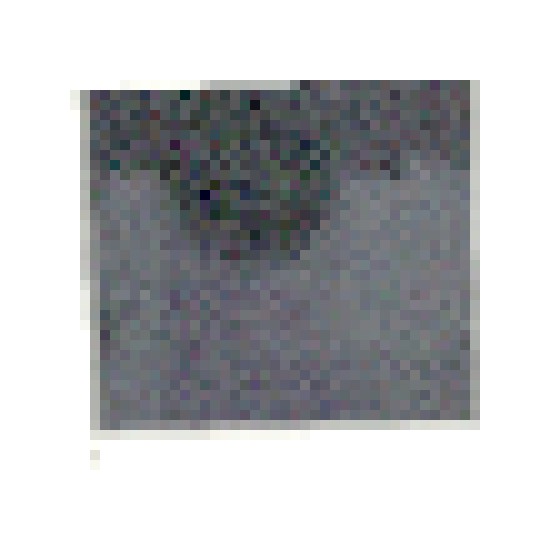

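>>> servo_tool([
  [-0.043,-0.012,-0.001,-0.004,0.001,0.14,0.085],
  [-0.044,-0.006,-0.001,-0.004,0.001,0.14,0.085],
  [-0.04,0.001,-0.001,0,0,0.14,0.085],
  [-0.02,0.004,-0.001,0,0,0.02,0.085],
  [0,0,0,0,0,0,0.085],
])

```text
clock: 2.15
ee_pos: [0.5424, -0.0838, 0.2202]
orientation: [-0.001, 0.782, 0.624, -0.001]
force: [-0.4, 0.4, -0.1]
grip_width: 0.0849
```

The window's shadow runs along its top edge, and the hole shows as a darker disc. Its centre is at crop (252,187), with a radius of about 7.5 px, which is full pixel (318.7,156.2) on the base's face.

```bash
python3 - <<'E'
from h import *
W=np.load('pics/Pw1.npy')
H=atz(W,(318.7,156.2),.03);print('hole',H)
for d in (-7.5,7.5):print(atz(W,(318.7+d,156.2),.03)-H, atz(W,(318.7,156.2+d),.03)-H)
for p,z in [((302.3,146.3),.048),((341.7,146.3),.048),((303,186),.048),((342.7,185.5),.048)]:print(p,atz(W,p,z))
E
python3 plan.py .5417 -.153 .22 -11.8 .045 1
```

```text
hole [0.54516358 0.07965204]
[-0.00639031 -0.00142485] [-0.00140113  0.006401  ]
[0.0063871  0.00142413] [ 0.00141916 -0.00648336]
(302.3, 146.3) [0.53000268 0.08788498]
(341.7, 146.3) [0.56131897 0.09485668]
(303, 186) [0.53727703 0.0552433 ]
(342.7, 185.5) [0.56981373 0.06297909]
t 2.15 pos [ 0.5424 -0.0838  0.2202] F [-0.4  0.4 -0.1] w 0.0849 d [-0.0007 -0.0692 -0.0002]
[[-0.044, 0.0096, 0.0001, -0.0031, 0.0003, -0.0179], [-0.0237, 0.0047, 0.0001, 0.0, 0.0, 0.0], [0.0, 0.0, 0.0, 0.0, 0.0, 0.0], [0.0, 0.0, 0.0, 0.0, 0.0, 0.0], [0.0, 0.0, 0.0, 0.0, 0.0, 0.0]]
```

>>> servo_tool([
  [-0.044,0.01,0,-0.003,0,-0.018,0.085],
  [-0.022,0.004,0,0,0,0,0.085],
  [-0.002,0.001,0,0,0,0,0.085],
  [0,0,0,0,0,0,0.085],
  [0,0,0,0,0,0,0.085],
])

```text
clock: 2.65
ee_pos: [0.5421, -0.1449, 0.2214]
orientation: [-0.001, 0.771, 0.637, 0.001]
force: [0.0, 0.5, -0.9]
grip_width: 0.0848
```

```bash
python3 - <<'E'
from h import *
np.save('pics/Pw2.npy',P('wrist'));i=arm.snapshot('wrist');cv2.imwrite('pics/w2.png',i);print(arm.observe()['ee_pos'],arm.observe()['orientation'])
E
```

```text
[ 0.5420996  -0.14470698  0.22144392] [-0.00119008  0.77100697  0.63682397  0.00144139]
```

View pics/w2.png

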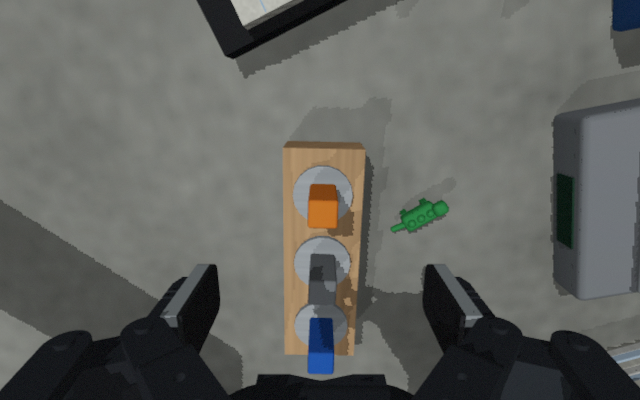

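The orange handle's top face spans about x 308–338 and y 199–228, so its centre is at (322.5,213). It looks square to the jaws.

```bash
python3 - <<'E'
from h import *
W=np.load('pics/Pw2.npy');print(atz(W,(322.5,213),.101))
i=cv2.imread('pics/w2.png');h=cv2.cvtColor(i,cv2.COLOR_BGR2HSV)
m=((h[...,0]<14)&(h[...,1]>190)&(h[...,2]>185)).astype(np.uint8)[150:240,290:350]
y,x=np.nonzero(m);print(len(x),x.min()+290,x.max()+290,y.min()+150,y.max()+150,x.mean()+290,y.mean()+150, cv2.minAreaRect(np.c_[x,y].astype(np.float32)))
Ps,Pt=np.load('pics/Ps.npy'),np.load('pics/Pt.npy');a=((126.5)/3.3-.5+240,(143.5)/3.3-.5+95);b=((529.5)/3.6-.5+255,(221.5)/3.6-.5+140)
print(tri(W,(322.5,213),Ps,a),tri(W,(322.5,213),Pt,b))
E
python3 plan.py .543 -.154 .15 -11.8 .045 1
```

```text
[ 0.54315907 -0.15290275]
t 2.7 pos [ 0.5421 -0.1447  0.2214] F [ 0.7  0.4 -1.3] w 0.0851 d [ 0.0009 -0.0093 -0.0714]
[[-0.0058, 0.0016, 0.0446, 0.0, -0.0037, 0.0159], [-0.0033, 0.001, 0.0268, 0.0, 0.0, 0.0], [0.0, 0.0, 0.0, 0.0, 0.0, 0.0], [0.0, 0.0, 0.0, 0.0, 0.0, 0.0], [0.0, 0.0, 0.0, 0.0, 0.0, 0.0]]Traceback (most recent call last):
  File "<stdin>", line 5, in <module>
    return umr_minimum(a, axis, None, out, keepdims, initial, where)
ValueError: zero-size array to reduction operation minimum which has no identity
```

>>> servo_tool([
  [-0.005,0.001,0.04,0,-0.004,0.014,0.085],
  [-0.003,0.001,0.035,0,0,0,0.085],
  [0,0,0.02,0,0,0,0.085],
  [0,0,0.01,0,0,0,0.085],
  [0,0,0,0,0,0,0.085],
])

```text
clock: 3.2
ee_pos: [0.5451, -0.1463, 0.1156]
orientation: [0.002, 0.772, 0.635, 0.002]
force: [-0.8, 1.0, 0.2]
grip_width: 0.0849
```

```bash
python3 plan.py .5428 -.153 .087 -11.8 .02 1
```

```text
t 3.2 pos [ 0.5451 -0.1463  0.1156] F [-0.8  1.   0.2] w 0.0849 d [-0.0023 -0.0067 -0.0286]
[[-0.0048, -0.0007, 0.0194, 0.0052, -0.0008, 0.0116], [-0.0023, -0.0003, 0.0092, 0.0, 0.0, 0.0], [0.0, 0.0, 0.0, 0.0, 0.0, 0.0], [0.0, 0.0, 0.0, 0.0, 0.0, 0.0], [0.0, 0.0, 0.0, 0.0, 0.0, 0.0]]
```

>>> servo_tool([
  [-0.005,-0.001,0.015,0.005,0,0.01,0.085],
  [-0.003,0,0.012,0,0,0,0.085],
  [-0.001,0,0.004,0,0,0,0.085],
  [0,0,0.001,0,0,0,0.085],
  [0,0,0,0,0,0,0.085],
])

```text
clock: 3.7
ee_pos: [0.5446, -0.1554, 0.0841]
orientation: [0.002, 0.775, 0.631, 0.002]
force: [-0.6, -0.1, 0.2]
grip_width: 0.0852
```

```bash
python3 plan.py .5428 -.153 .087 -11.8 .02 1
```

```text
t 3.7 pos [ 0.5446 -0.1554  0.0841] F [-0.6 -0.1  0.2] w 0.0852 d [-0.0018  0.0024  0.0029]
[[0.0019, -0.0023, -0.0029, 0.0052, -0.0006, 0.002], [0.0, 0.0, 0.0, 0.0, 0.0, 0.0], [0.0, 0.0, 0.0, 0.0, 0.0, 0.0], [0.0, 0.0, 0.0, 0.0, 0.0, 0.0], [0.0, 0.0, 0.0, 0.0, 0.0, 0.0]]
```

>>> servo_tool([
  [0.002,-0.002,-0.002,0.005,0,0.002,0.085],
  [0,0,0,0,0,0,0.06],
  [0,0,0,0,0,0,0.04],
  [0,0,0,0,0,0,0.03],
  [0,0,0,0,0,0,0.015],
], squeeze=40)

```text
clock: 4.2
ee_pos: [0.5443, -0.1532, 0.0883]
orientation: [0.001, 0.776, 0.631, 0.001]
force: [-0.1, 0.0, 1.1]
grip_width: 0.0274
```

>>> servo_tool([
  [0,0,0,0,0,0,0.015],
  [0,0,0,0,0,0,0.015],
  [0,0,0,0,0,0,0.015],
  [0,0,0,0,0,0,0.015],
  [0,0,0,0,0,0,0.015],
])

```text
clock: 4.7
ee_pos: [0.5443, -0.1532, 0.0884]
orientation: [0.001, 0.776, 0.631, 0.001]
force: [-0.2, -0.5, 0.8]
grip_width: 0.0218
```

```bash
python3 plan.py .5428 -.153 .087 -11.8 .02 1
```

```text
t 4.7 pos [ 0.5443 -0.1532  0.0884] F [-0.2 -0.5  0.8] w 0.0218 d [-0.0015  0.0002 -0.0014]
[[-0.0001, -0.0015, 0.0014, 0.0038, -0.0004, -0.0003], [0.0, 0.0, 0.0, 0.0, 0.0, 0.0], [0.0, 0.0, 0.0, 0.0, 0.0, 0.0], [0.0, 0.0, 0.0, 0.0, 0.0, 0.0], [0.0, 0.0, 0.0, 0.0, 0.0, 0.0]]
```

>>> servo_tool([
  [0,0,-0.01,0,0,0,0.015],
  [0,0,-0.02,0,0,0,0.015],
  [0,0,-0.03,0,0,0,0.015],
  [0,0,-0.03,0,0,0,0.015],
  [0,0,-0.01,0,0,0,0.015],
])

```text
clock: 5.2
ee_pos: [0.5414, -0.1524, 0.1899]
orientation: [-0.002, 0.776, 0.631, -0.001]
force: [0.6, -0.1, -1.2]
grip_width: 0.0218
```

```bash
python3 plan.py .545 .0795 .17 13.75 .04 2
```

```text
t 5.2 pos [ 0.5414 -0.1524  0.1899] F [ 0.6 -0.1 -1.2] w 0.0218 d [ 0.0036  0.2319 -0.0199]
[[0.0391, -0.0075, 0.0035, -0.0014, -0.0007, -0.14], [0.0398, -0.002, 0.0035, -0.0014, -0.0007, -0.14], [0.0397, 0.0036, 0.0034, -0.0014, -0.0007, -0.14], [0.0388, 0.0091, 0.0034, -0.0003, -0.0001, -0.0263], [0.0386, 0.0101, 0.0034, 0.0, 0.0, 0.0]]
[[0.0316, 0.0083, 0.0028, 0.0, 0.0, 0.0], [0.0, 0.0, 0.0, 0.0, 0.0, 0.0], [0.0, 0.0, 0.0, 0.0, 0.0, 0.0], [0.0, 0.0, 0.0, 0.0, 0.0, 0.0], [0.0, 0.0, 0.0, 0.0, 0.0, 0.0]]
```

>>> servo_tool([
  [0.02,-0.004,0.002,0,0,-0.1,0.015],
  [0.035,-0.004,0.003,0,0,-0.12,0.015],
  [0.04,0.002,0.003,0,0,-0.12,0.015],
  [0.04,0.008,0.003,0,0,-0.08,0.015],
  [0.03,0.009,0.003,0,0,-0.01,0.015],
])

```text
clock: 5.7
ee_pos: [0.5482, 0.0149, 0.1775]
orientation: [0.001, 0.621, 0.784, 0.0]
force: [0.7, -1.5, -0.7]
grip_width: 0.0215
```

```bash
python3 plan.py .545 .0795 .15 13.75 .03 1
```

```text
t 5.7 pos [0.5482 0.0149 0.1775] F [ 0.7 -1.5 -0.7] w 0.0215 d [-0.0032  0.0646 -0.0275]
[[0.0272, 0.005, 0.0117, 0.0011, 0.001, -0.0089], [0.0271, 0.0052, 0.0117, 0.0, 0.0, 0.0], [0.0093, 0.0018, 0.004, 0.0, 0.0, 0.0], [0.0, 0.0, 0.0, 0.0, 0.0, 0.0], [0.0, 0.0, 0.0, 0.0, 0.0, 0.0]]
```

>>> servo_tool([
  [0.022,0.004,0.008,0,0,-0.005,0.015],
  [0.022,0.004,0.008,0,0,0,0.015],
  [0.01,0.003,0.004,0,0,0,0.015],
  [0,0,0,0,0,0,0.015],
  [0,0,0,0,0,0,0.015],
])

```text
clock: 6.2
ee_pos: [0.5444, 0.0759, 0.1542]
orientation: [-0.001, 0.616, 0.788, -0.001]
force: [-0.4, -0.4, -1.2]
grip_width: 0.0217
```

```bash
python3 plan.py .545 .0795 .137 13.75 .03 1;  python3 - <<'E'
from h import *
np.save('pics/Pw3.npy',P('wrist'));i=arm.snapshot('wrist');cv2.imwrite('pics/w3.png',cv2.resize(i[100:340,180:460],None,fx=2,fy=2))
E
```

```text
t 6.2 pos [0.5444 0.0759 0.1542] F [-0.4 -0.4 -1.2] w 0.0217 d [ 0.0006  0.0036 -0.0172]
[[0.0034, 0.0015, 0.0172, -0.0032, 0.0007, 0.0038], [0.0, 0.0, 0.0, 0.0, 0.0, 0.0], [0.0, 0.0, 0.0, 0.0, 0.0, 0.0], [0.0, 0.0, 0.0, 0.0, 0.0, 0.0], [0.0, 0.0, 0.0, 0.0, 0.0, 0.0]]
```

View pics/w3.png

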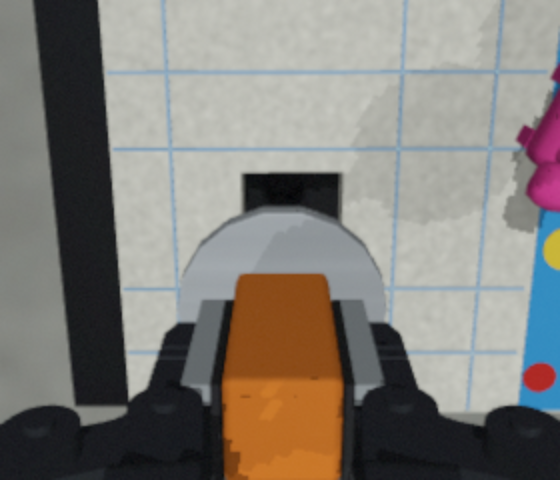

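The far edge of the window runs from (243,174) to (341,174). The collar's far edge is at (283,207), with its sides at x=180 and x=386. From these I can get the pin's axis relative to the window and the hole.

```bash
python3 - <<'E'
from h import *
W=np.load('pics/Pw3.npy');px=lambda x,y:((x+.5)/2-.5+180,(y+.5)/2-.5+100)
s=arm.observe();q=s['orientation'];C=R.from_quat([q[1],q[2],q[3],q[0]]).as_matrix();p=s['ee_pos']
t=lambda X:np.round(C[:2,:2].T@(np.asarray(X)-p[:2])*1e3,2)
for zz in(.1168,.1108):
  print('collar far',t(atz(W,px(283,207),zz)))
for x in (180,386):print('side',t(atz(W,px(x,300),.1168)))
print('win far corners',t(atz(W,px(243.5,173.5),.048)),t(atz(W,px(341.5,173.5),.048)))
print('hole w1',t([.54516,.07965]),'win w1',t([.5496,.0752]),'win static',t([.547,.0756]))
E
```

```text
collar far [25.36  1.32]
collar far [23.45  1.31]
side [  1.28 -23.96]
side [ 1.45 26.68]
win far corners [ 15.14 -11.96] [15.22 20.68]
hole w1 [3.7  1.63] win w1 [-1.69  4.87] win static [-0.67  2.44]
```

>>> servo_tool([
  [0.002,0,0.01,-0.003,0.001,0.004,0.015],
  [0.002,0,0.01,0,0,0,0.015],
  [0,0,0.008,0,0,0,0.015],
  [0,0,0.003,0,0,0,0.015],
  [0,0,0,0,0,0,0.015],
])

```text
clock: 6.75
ee_pos: [0.5438, 0.0761, 0.1207]
orientation: [0.0, 0.62, 0.785, 0.0]
force: [0.0, 0.3, -1.1]
grip_width: 0.0213
```

```bash
python3 plan.py .5435 .0799 .115 13.75 .03 1
```

```text
t 6.75 pos [0.5438 0.0761 0.1207] F [ 0.   0.3 -1.1] w 0.0213 d [-0.0003  0.0038 -0.0057]
[[0.0037, 0.0006, 0.0057, 0.0003, 0.0003, -0.0069], [0.0, 0.0, 0.0, 0.0, 0.0, 0.0], [0.0, 0.0, 0.0, 0.0, 0.0, 0.0], [0.0, 0.0, 0.0, 0.0, 0.0, 0.0], [0.0, 0.0, 0.0, 0.0, 0.0, 0.0]]
```

>>> servo_tool([
  [0.003,0.001,0.002,0,0,-0.006,0.015],
  [0.002,0,0.001,0,0,0,0.015],
  [0.001,0,0.001,0,0,0,0.015],
  [0,0,0.001,0,0,0,0.015],
  [0,0,0,0,0,0,0.015],
])

```text
clock: 7.25
ee_pos: [0.544, 0.0829, 0.1159]
orientation: [0.001, 0.617, 0.787, 0.001]
force: [-0.6, 0.3, -1.5]
grip_width: 0.0213
```

```bash
python3 plan.py .5434 .08 .115 13.75 .03 1
```

```text
t 7.25 pos [0.544  0.0829 0.1159] F [-0.6  0.3 -1.5] w 0.0213 d [-0.0006 -0.0029 -0.0009]
[[-0.0027, -0.0012, 0.0009, 0.0016, 0.0004, -0.0002], [0.0, 0.0, 0.0, 0.0, 0.0, 0.0], [0.0, 0.0, 0.0, 0.0, 0.0, 0.0], [0.0, 0.0, 0.0, 0.0, 0.0, 0.0], [0.0, 0.0, 0.0, 0.0, 0.0, 0.0]]
```

>>> servo_tool([
  [-0.0025,-0.001,0.001,0.0015,0,0,0.015],
  [0,0,0.001,0,0,0,0.015],
  [0,0,0.001,0,0,0,0.015],
  [0,0,0.001,0,0,0,0.015],
  [0,0,0.001,0,0,0,0.015],
])

```text
clock: 7.75
ee_pos: [0.5439, 0.0799, 0.111]
orientation: [0.001, 0.618, 0.787, 0.0]
force: [0.0, 0.1, -1.1]
grip_width: 0.0217
```

```bash
python3 plan.py .5434 .08 .109 13.75 .03 1
```

```text
t 7.75 pos [0.5439 0.0799 0.111 ] F [ 0.   0.1 -1.1] w 0.0217 d [-0.0005  0.0001 -0.002 ]
[[0.0002, -0.0005, 0.002, 0.0011, 0.0006, -0.0003], [0.0, 0.0, 0.0, 0.0, 0.0, 0.0], [0.0, 0.0, 0.0, 0.0, 0.0, 0.0], [0.0, 0.0, 0.0, 0.0, 0.0, 0.0], [0.0, 0.0, 0.0, 0.0, 0.0, 0.0]]
```

>>> servo_tool([
  [0,-0.0005,0.0008,0.001,0,0,0.015],
  [0,0,0.0008,0,0,0,0.015],
  [0,0,0.0008,0,0,0,0.015],
  [0,0,0.0008,0,0,0,0.015],
  [0,0,0.0005,0,0,0,0.015],
])

```text
clock: 8.25
ee_pos: [0.5434, 0.0799, 0.1069]
orientation: [0.0, 0.617, 0.787, -0.0]
force: [-0.1, -0.4, -2.0]
grip_width: 0.0213
```

>>> servo_tool([
  [0,0,0.001,0,0,0,0.015],
  [0,0,0.001,0,0,0,0.015],
  [0,0,0.001,0,0,0,0.015],
  [0,0,0.001,0,0,0,0.015],
  [0,0,0.001,0,0,0,0.015],
])

```text
clock: 8.75
ee_pos: [0.5435, 0.08, 0.1016]
orientation: [0.0, 0.617, 0.787, 0.0]
force: [0.1, 0.4, -1.5]
grip_width: 0.0215
```

The pin is in the hole with no resistance. Home should be at a TCP height of about 0.0914.

>>> servo_tool([
  [0,0,0.001,0,0,0,0.015],
  [0,0,0.001,0,0,0,0.015],
  [0,0,0.001,0,0,0,0.015],
  [0,0,0.001,0,0,0,0.015],
  [0,0,0.001,0,0,0,0.015],
])

```text
clock: 9.25
ee_pos: [0.5435, 0.08, 0.0961]
orientation: [0.0, 0.617, 0.787, 0.0]
force: [-0.3, 0.3, -1.5]
grip_width: 0.0215
```

>>> servo_tool([
  [0,0,0.001,0,0,0,0.015],
  [0,0,0.0008,0,0,0,0.015],
  [0,0,0.0008,0,0,0,0.015],
  [0,0,0.0005,0,0,0,0.015],
  [0,0,0.0005,0,0,0,0.015],
])

```text
clock: 9.75
ee_pos: [0.5435, 0.08, 0.0921]
orientation: [0.0, 0.617, 0.787, 0.0]
force: [-0.3, 0.5, -1.1]
grip_width: 0.0212
```

>>> servo_tool([
  [0,0,0.0005,0,0,0,0.015],
  [0,0,0.0005,0,0,0,0.015],
  [0,0,0.0005,0,0,0,0.015],
  [0,0,0.0005,0,0,0,0.015],
  [0,0,0,0,0,0,0.015],
])

```text
clock: 10.25
ee_pos: [0.5435, 0.0799, 0.0914]
orientation: [0.0, 0.617, 0.787, 0.0]
force: [0.7, 0.7, -0.8]
grip_width: 0.0212
```

>>> servo_tool([
  [0,0,0.0005,0,0,0,0.015],
  [0,0,0.001,0,0,0,0.015],
  [0,0,0.001,0,0,0,0.015],
  [0,0,0.001,0,0,0,0.015],
  [0,0,0.001,0,0,0,0.015],
])

```text
clock: 10.75
ee_pos: [0.5435, 0.0799, 0.0914]
orientation: [0.001, 0.618, 0.787, 0.001]
force: [-2.8, 0.8, 7.8]
grip_width: 0.0217
```

Seated: the collar holds at 0.0914 under about 8 N. Releasing now.

>>> servo_tool([
  [0,0,-0.0003,0,0,0,0.0215],
  [0,0,0,0,0,0,0.024],
  [0,0,0,0,0,0,0.03],
  [0,0,0,0,0,0,0.045],
  [0,0,0,0,0,0,0.045],
])

```text
clock: 11.25
ee_pos: [0.5442, 0.0799, 0.0911]
orientation: [0.002, 0.618, 0.787, 0.001]
force: [-0.3, 0.6, -0.6]
grip_width: 0.0449
```

>>> servo_tool([
  [0,0,-0.005,0,0,0,0.045],
  [0,0,-0.015,0,0,0,0.045],
  [0,0,-0.025,0,0,0,0.045],
  [0,0,-0.03,0,0,0,0.045],
  [0,0,-0.03,0,0,0,0.045],
])

```text
clock: 11.75
ee_pos: [0.5401, 0.0793, 0.1945]
orientation: [-0.003, 0.618, 0.787, -0.003]
force: [0.6, 0.0, -0.1]
grip_width: 0.0449
```

>>> servo_tool([
  [0,0,-0.02,0,0,0,0.045],
  [0,0,-0.005,0,0,0,0.045],
  [0,0,0,0,0,0,0.045],
  [0,0,0,0,0,0,0.045],
  [0,0,0,0,0,0,0.045],
])

```text
clock: 12.25
ee_pos: [0.542, 0.0796, 0.2242]
orientation: [-0.0, 0.618, 0.787, -0.001]
force: [0.0, -0.2, -0.7]
grip_width: 0.0448
```

```bash
python3 - <<'E'
from h import *
w=arm.snapshot('wrist');s=arm.snapshot('scene')
A=w[40:340,140:500];B=cv2.resize(s[95:275,230:400],None,fx=1.667,fy=1.667)
cv2.imwrite('pics/f.png',np.hstack([A,B[:300]]))
E
```

```text
(no output)
```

View pics/f.png

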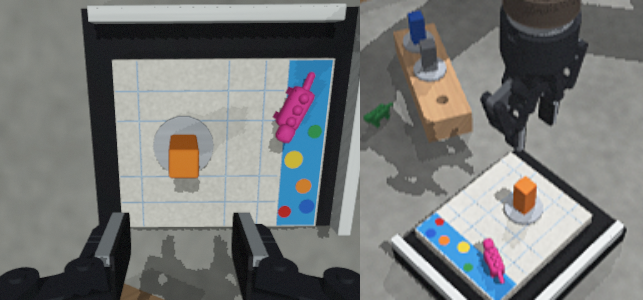

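The pin stands upright with its collar flat on the cards. The other two pins and both toys are where they were, and the gripper is clear.

```bash
python3 -c "
from workcell import arm
print(arm.sign_off())"
```

```text
the job is handed in; nothing more can be done
None
```

The orange pin is seated in the blind hole, released and upright, and I handed the job in at about 12.4 s on the clock; no verdict is reported.

- **Finding the hole:** No feeling search was needed. The hole showed faintly in a contrast-enhanced wrist picture, and the pin went in on the first descent.
- **Seating:** The descent was about 10 mm/s with no noticeable resistance. The gripper then stopped at TCP height 0.0914 m, just where the collar should meet the cards, and held there under about 8 N of pressing. That was the highest force I read, though I only read it between moves.
- **Last pictures:** They show the collar flat on the cards. The blue and grey pins and both toys are unmoved, and the gripper is clear. The tape roll and carton were outside the final crops, but the arm stayed well clear of them.
- **Disagreement:** The wrist camera put the window about 2.6 mm from where the fixed cameras had it. I corrected this by measuring the hole relative to the held pin's own collar.

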